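# Drift the album cover into line on its posts

## Task

The front cover of the post-bound album has swung out on the one post that still holds it. Push it back round over the leaves until its free eyelet comes over the one beneath, then take the tapered steel drift (the tool with the long dark handle and the brass collar) from the wooden block and push it straight down through both eyelets until its collar sits on the cover, so that it pulls the cover into line. Let go and leave the drift standing there; leave the other tools in the block, and the mug, the spool and the stamp where they are.

Things in the scene. Friction and masses are not known exactly. Their poses are not given: they have to be found in the camera images.
- album: Album lying flat, fixed: back board 200 x 150 mm, cream leaves 192 x 140 mm up to 45 mm above the table, green front cover above. Origin: centre of the underside; x along the spine (away from the robot at yaw 0), y to the spine side (left). The post that holds the cover (brass dome 19 mm wide, 4 mm high) is at x +70, y +55 mm, the free hole at x -70, y +55 mm.
- cover: The front cover; origin on the post's axis at its underside, axes parallel to the album's when it is in line. It is swung out clockwise (from above), its near end to the album's +y. It stays where left (about 1 N at the edge moves it), but its tight binding springs it back over the last 0.034 rad: let go, its hole stays 5 mm beside the one beneath. About 3 N at the hole pulls it into line.
- cover_hole (a point): Centre of the cover's free hole (brass eyelet, through hole 13 mm wide), at the top face, 52 mm above the table, 140 mm from the post.
- album_hole (a point): Centre of the mouth of the hole in the leaves that belongs to it: 13 mm wide, mouth 45 mm above the table, 40 mm deep. Its x and y axes are the album's.
- cover_edge (a point): Point on the cover's long spine-side edge, 49 mm above the table, near the free end (155 mm from the post along the edge, 20 mm outside the line of the holes): push here towards the album's -y. The cover is a board 200 x 150 x 6 mm, underside 46 mm above the table, with a 34 mm wide linen strip along this edge; at 0 it overhangs the leaves by 4 to 5 mm all round.
- tool_block: Fixed wooden block, foot 70 x 144 mm, 56 x 130 mm above it, 55 mm high, with three tools standing loosely in holes 14 mm wide in a row along its y axis, at y -42, 0 and +42 mm. Origin: centre of the underside. It may stand left or right of the album, any tool in any hole.
- drift: The drift, 129 mm long, about 90 g, tip down. Origin at its tip, z up through the handle. Steel taper 4 mm wide at the tip, 12 mm at 33 mm, straight to 45 mm; brass collar 24 mm wide at 45 to 50 mm; dark handle 22 mm wide and straight from 56 to 100 mm, then a 26 mm bulb. Its tip is 10 mm above the table in the block (collar on its top), 7 mm when home in the album.
- awl: Another tool in the block: short pear-shaped handle 33 mm wide that ends 41 mm above the block, no collar. Origin at its tip.
- creaser: Another tool in the block: straight pale handle 18 mm wide that ends 69 mm above the block, no collar. Origin at its tip.
- mug: Bystander: flowered white bowl mug 98 x 103 x 73 mm.
- spool: Bystander: wooden spool of thread, 33 mm wide, 40 mm high.
- stamp: Bystander: wooden rubber stamp block, 36 x 54 x 30 mm.

How it is judged (in metres and radians):
On the way, in this order (a step that is already met when the one before it is completed fails the run):
1. the cover has been pushed round until its free hole overlaps the one beneath (horizontal distance between cover_hole and album_hole below 0.008 m), for 0.2 s.
2. the drift's tip has entered the hole in the leaves, through the cover (z of drift in the frame of album_hole below -0.003 m and horizontal distance between drift and album_hole below 0.007 m), for 0.05 s.
At the end, for the whole second after the job is handed in: The drift stands upright (within 4.5 degrees) in both holes with its collar on the cover (within 2.5 mm), the cover is in line with the album (within 0.015 rad, 2 mm at the hole), all is at rest and let go (angle between the x axis of cover and the x axis of album, either way round below 0.015 rad and z of drift in the frame of album_hole below -0.0355 m and horizontal distance between drift and album_hole below 0.004 m and angle between drift's own z axis and vertical below 0.08 rad and linear speed of drift below 0.02 m/s and contact force between the fingers and drift below 0.2 N and contact force between the arm and album below 0.2 N and angular speed of cover below 0.05 rad/s); the robot touches nothing.
It fails at once if another tool is taken out of the block or displaced by more than 30 mm (distance of any of awl, creaser from where it was at the start of the episode above 0.03 m).
It fails at once if the mug, the spool or the stamp is displaced by more than 30 mm (distance of any of mug, spool, stamp from where it was at the start of the episode above 0.03 m).
It also fails if it takes over 58 s, if anything falls off the work surface, if the arm or the gripper's body presses on something with over 40 N, if the wrist force passes 120 N, or if a joint passes its speed limit or range.

## Robot

A 6-joint arm with a two-finger parallel gripper is mounted at the origin on a cart in front of the work surface, level with it; the furniture and walls round the work are solid. World frame = base frame: x ahead of the robot, y to its left, z up, the work surface at z = 0. Lengths are in mm, angles in degrees, forces in N, time in s.
With the tool pointing down it reaches from about 225 to 725 mm from the base axis. Payload 3.1 kg.
Tool frame: the origin (TCP) lies midway between the tips of the shut fingers; the grasp point (between the pads) lies 19 mm behind it; z points along the fingers, y is the line along which they close (so a half turn about z gives the same grasp; the last joint's range is limited). The gripper opens to 85 mm and grips with 20 to 120 N. Pads are 22 mm wide; open, the fingers measure 114 mm over their backs; the gripper's body (76 mm by 85 mm) begins 54 mm behind the grasp point. The pads swing forward as they close: fully open they stand 13 mm farther back than shut.
Start: joints at [-72.296, 2.75, 5.684, 92.934, 0, 82.678], TCP at [222.082, -475.707, 231.312] pointing down, gripper open.
Joint ranges: [-166.93, 166.93], [-56.73, 111.36], [-69.38, 81.34], [-121.58, 131.49], [-85.45, 84.26], [-180, 180]. Speed limits (degrees/s): [159.86, 159.86, 180, 180, 180, 180].

## Interface

Orientations are given as a 3x3 rotation matrix whose columns are the frame's x, y, z axes.
In Python, from cell import robot, snapshot, camera_params, hand_in gives the robot as it stands.
- The arm moves only by the tool jog_arm, never from a script. Its argument "motion" is a list of rows, each a list of 2 entries, a list of its own where there are three numbers: the shift along the tool's x, y, z in mm, then the turn, a rotation vector about the tool's x, y, z in rad. A call has 1 to 12 rows; each row shifts and turns the commanded pose from where the row before left it, along the tool's axes as they then stand; what a row does not reach is not made up. A row lasts 1/10 s, in which the tool goes at most 50 mm and 8.59 degrees, less where a joint would pass 70% of its speed; a pose out of reach is approached as far as the arm can. A call with a gripper value outside its range is refused whole. "fingers" is the opening, from 0 (shut) to 1 (fully open), set as the call begins (left out, the last holds). The fingers move at their own pace and stop on an object; the grip force is fixed at half the most. Time passes only in rows, so rows that do not move let the fingers close. It gives the time, the measured TCP pose, the force, the opening and the grip force at its end, in the units of the state.
- robot.sense(): the state, without advancing time (a new reading comes with each control period).
- snapshot(name): name is "scene" or "top" or "wrist"; returns (picture, depth): 384x512x3 uint8, red, green, blue; 384x512 float32, mm along the optical axis (not along the pixel's ray), 0 where there is no reading.
- camera_params(name): a dict with "fx", "fy", "cx", "cy" (pixels), "k1" (the pictures are not rectified: a ray, as slopes to the right and down, at radius r is drawn at 1 + k1 r^2 times it, then the intrinsics apply), "world_from_camera" (4x4, takes a point from camera to world coordinates). Camera axes: x right, y up, looking along -z (the intrinsics and any distortion apply to the point x, -y, -z); pixel columns grow to the right and rows downward; lengths in mm; the calibration is good to about 2 mm. A picture is of the moment at which its call begins: read the wrist's pose just before it. camera_params takes no time and is no camera call; for the wrist camera it gives the pose at the moment of the call.
- hand_in(): hands the job in; it is judged then, once.
The state is a dict: "time": time; "q": joint angles; "dq": joint speeds; "joint_efforts": joint torques, N m; "tool_pos": TCP position; "tool_rot": TCP orientation; "contact_force": force on the tool from outside, world axes, zero at the start; "moment": the same for the moment, N m; "finger_gap": finger opening in mm; "gripper_force": force on a finger pad.
Only numpy, scipy, OpenCV 4.12 (cv2) and the standard library are available. Lean on these libraries where they do the work, as an engineer would, in place of code of your own. Each camera call takes 0.05 s, during which the arm holds its last target. There are 200 camera calls.

## Working session

There is one attempt and no reset: what is moved stays moved. The work goes in short steps, Python scripts to look and compute and a tool call to move; the robot and the scene stay as the last step left them, time stands still between calls to the robot, and variables do not carry over. Pictures are saved under pics/ and viewed, at most 10 in all, crops included, and the job is handed in when it is done.

Besides the shell and the picture viewer there is one more tool, called as name(argument=value, ...), one argument or row to a line, values as JSON. jog_arm: Moves the arm, as the interface text tells. Its arguments: {"type":"object","properties":{"motion":{"type":"array"},"fingers":{"type":"number"}},"required":["motion"]}

```bash
ls; mkdir -p pics
cat > h.py <<'E'
import numpy as np, cv2
from cell import robot, snapshot, camera_params, hand_in
def grab(name,save=None):
    p=camera_params(name); im,d=snapshot(name)
    if save: cv2.imwrite('pics/'+save,im[:,:,::-1])
    return im,d,p
def rays(p,uv):
    uv=np.asarray(uv,float).reshape(-1,2)
    s=np.c_[(uv[:,0]-p['cx'])/p['fx'],(uv[:,1]-p['cy'])/p['fy']]
    t=s.copy()
    for _ in range(20): t=s/(1+p['k1']*(t**2).sum(1,keepdims=True))
    T=np.array(p['world_from_camera'])
    d=np.c_[t[:,0],-t[:,1],-np.ones(len(t))]
    return T[:3,3],d@T[:3,:3].T
def onz(p,uv,z):
    o,d=rays(p,uv); return o+d*((z-o[2])/d[:,2])[:,None]
def cloud(p,d):
    v,u=np.mgrid[:384,:512]; o,r=rays(p,np.c_[u.ravel(),v.ravel()])
    return (o+r*d.ravel()[:,None]).reshape(384,512,3)
E
python3 - <<'E'
from h import *
a,d,p=grab('top'); b,e,q=grab('scene')
np.savez('t.npz',a=a,d=d,b=b,e=e)
print(p,q)
cv2.imwrite('pics/1.png',cv2.resize(np.vstack([a,b])[:,:,::-1],(400,600)) if 0 else a[:,:,::-1]); cv2.imwrite('pics/2.png',b[:,:,::-1])
print(robot.sense())
E
```

```text
pics
{'fx': 392.34999558689753, 'fy': 392.34999558689753, 'cx': 252.29584402821652, 'cy': 179.8762002692999, 'k1': -0.05892316322159032, 'world_from_camera': array([[ 1.76833026e-03,  9.92158567e-01, -1.24973004e-01,
         4.24946177e+02],
       [-9.99907048e-01,  6.47719225e-05, -1.36341595e-02,
        -1.49744145e+01],
       [-1.35191534e-02,  1.24985497e-01,  9.92066458e-01,
         1.03034593e+03],
       [ 0.00000000e+00,  0.00000000e+00,  0.00000000e+00,
         1.00000000e+00]])} {'fx': 416.7424953927965, 'fy': 416.7424953927965, 'cx': 256.95608971198794, 'cy': 193.67135543322465, 'k1': 0.05184788152789827, 'world_from_camera': array([[-5.38111417e-01,  4.54597262e-01, -7.09772803e-01,
        -2.64199867e+02],
       [-8.42602531e-01, -2.68773351e-01,  4.66671041e-01,
         5.23838146e+02],
       [ 2.13793622e-02,  8.49177375e-01,  5.27674813e-01,
         6.48035418e+02],
       [ 0.00000000e+00,  0.00000000e+00,  0.00000000e+00,
         1.00000000e+00]])}
{'time': 0.1, 'q': array([-7.22965895e+01,  2.78999581e+00,  5.60043284e+00,  9.29324027e+01,
       -8.28436224e-04,  8.26757569e+01]), 'dq': array([-0.05459796, -0.03448709,  0.18484125,  0.01312714,  0.00693602,
        0.00077379]), 'joint_efforts': array([ 2.44490249e-03, -3.39852118e+01,  3.20935643e+01,  1.59015827e-02,
       -8.99893894e-05,  5.47240163e-06]), 'tool_pos': array([ 221.90646945, -475.1961567 ,  230.22059946]), 'tool_rot': array([[ 9.06103785e-01,  4.23054954e-01, -6.61090350e-04],
       [ 4.23055393e-01, -9.06101562e-01,  2.02349593e-03],
       [ 2.57034982e-04, -2.11317516e-03, -9.99997734e-01]]), 'contact_force': array([ 0.16340219, -0.21399574, -0.21412869]), 'moment': array([0.030605  , 0.02292773, 0.02173662]), 'gripper_force': 0.0, 'finger_gap': 85.41031315477373}
```

View pics/1.png

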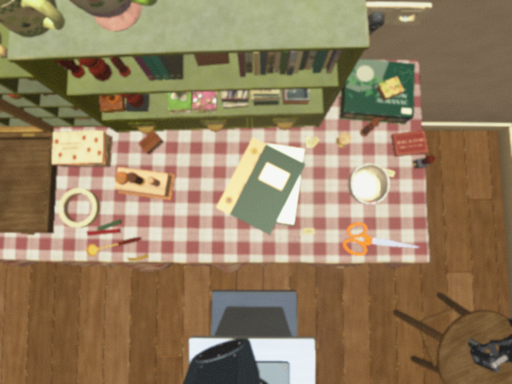

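View pics/2.png

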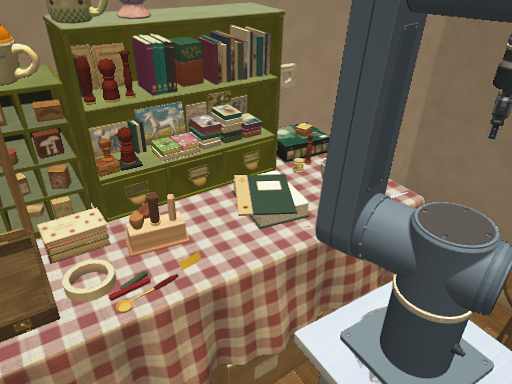

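Top view: the album with its cover swung out is at about (265,190), and the tool block at (143,183) to its left. In the block, the awl is on the left, the dark drift in the middle and the pale creaser on the right. I'll zoom in.

Run:
```python
from h import *
z=np.load('t.npz'); a=z['a']
A=cv2.resize(a[130:240,205:315],(550,550),interpolation=cv2.INTER_CUBIC)
B=cv2.resize(a[160:210,105:185][:, :50],(250,250),interpolation=cv2.INTER_CUBIC)
B2=cv2.resize(z['b'][180:260,115:195],(250,250),interpolation=cv2.INTER_CUBIC)
C=np.zeros((550,800,3),np.uint8); C[:, :550]=A; C[:250,550:]=B; C[300:,550:]=B2
cv2.imwrite('pics/3.png',C[:,:,::-1])
```

```text
(no output)
```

View pics/3.png

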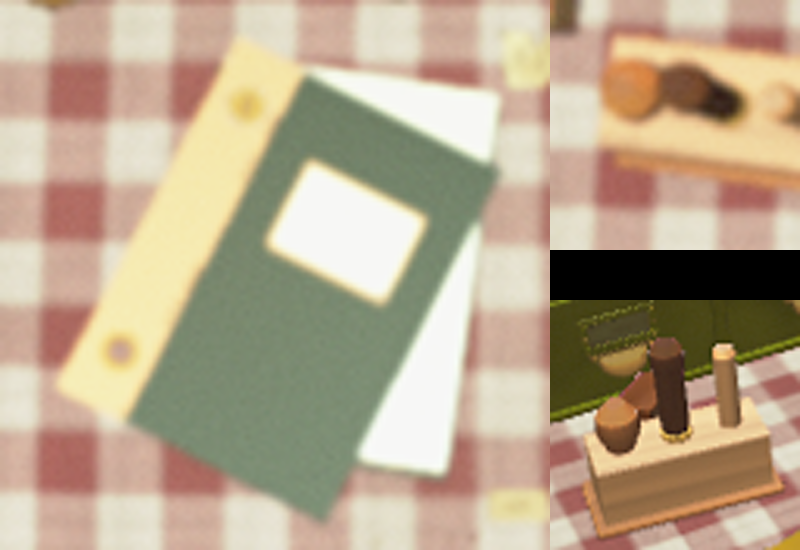

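Run:
```python
from h import *
p=camera_params('top'); q=camera_params('scene')
c=lambda x,y:(205+(x+.5)/5-.5,130+(y+.5)/5-.5)
post=onz(p,c(247,104),55)[0]; hole=onz(p,c(121,350),52)[0]
print('post',post,'hole',hole,np.linalg.norm((post-hole)[:2]))
L=onz(p,[c(308,68),c(498,93),c(448,475),c(360,462)],45); print(L)
for i,j in((0,1),(1,2),(2,3)):
    v=L[j]-L[i]; print(np.degrees(np.arctan2(v[1],v[0])),np.linalg.norm(v))
print('cover yaw',np.degrees(np.arctan2(*(post-hole)[1::-1])))
print('drift top T',onz(p,(105+138/5-.4,160+84/5-.4),132),'S',onz(q,(115+116/3.125,180+46/3.125),137))
print('collar T',onz(p,(105+187/5,160+105/5),60),'S',onz(q,(115+127/3.125,180+134/3.125),58))
# block axis
B=onz(p,[(105+60/5,160+37/5),(105+50/5,160+147/5)],55);print(B)
# depth blob for mug etc
P=cloud(p,np.load('t.npz')['d'])
m=(P[...,2]>48)&(P[...,2]<60)&(P[...,0]<500)&(P[...,0]>300)&(P[...,1]>130)&(P[...,1]<400)
u=P[m][:,:2].astype(np.float32); print(m.sum(),cv2.minAreaRect(u))
m=(P[...,2]>100)&(P[...,0]<500)&(P[...,0]>300)&(P[...,1]>130)&(P[...,1]<400); print(P[m])
m=(P[...,2]>35)&(P[...,2]<60)&(P[...,0]<540)&(P[...,0]>250)&(abs(P[...,1]+20)<140)
print(m.sum(),np.median(P[m][:,2]))
```

```text
post [622.99017767  -5.74975121  55.        ] hole [498.47580649  57.14242562  52.        ] 139.4964319892516
[[ 643.77913286  -36.88982429   45.        ]
 [ 630.70151146 -133.9936499    45.        ]
 [ 436.58432354 -106.21752804   45.        ]
 [ 443.026053    -62.3339282    45.        ]]
-97.67025400920946 97.98049362470684
171.8568539949623 196.09435380866697
81.64911949591729 44.353874837006614
cover yaw -26.798329005784723
drift top T [[546.26994664 277.63663875 132.        ]] S [[541.32550737 280.60323976 137.        ]]
collar T [[544.31812713 274.58938515  60.        ]] S [[541.28508092 280.99988032  58.        ]]
[[579.80840197 343.00962784  55.        ]
 [523.5168403  345.60186652  55.        ]]
0 ((0.0, 0.0), (0.0, 0.0), 0.0)
[]
2884 52.59304016386085
```

Post is at about (623,-6), album yaw about -8°, cover yaw about -27°, album hole at about (484,14) and drift at about (543,279). I'll shut the fingers, turn the tool to yaw 85° and approach the spine edge.

jog_arm(
  motion=[
    [[0,0,0],[0,0,-0.131]],
    [[0,0,0],[0,0,-0.131]],
    [[0,0,0],[0,0,-0.131]],
    [[0,0,0],[0,0,-0.131]],
    [[0,0,0],[0,0,-0.131]],
    [[0,0,0],[0,0,-0.131]],
    [[0,0,0],[0,0,-0.131]],
    [[0,0,0],[0,0,-0.131]],
    [[20,7,0],[0,0,0]],
    [[38,14,0],[0,0,0]],
    [[38,14,0],[0,0,0]],
    [[38,14,0],[0,0,0]],
  ],
  fingers=0,
)

```text
time: 1.3
tool_pos: [282.5, -344.9, 230.6]
tool_rot: [[0.087, 0.996, -0.0], [0.996, -0.087, 0.001], [0.001, -0.001, -1.0]]
contact_force: [1.5, -0.1, -0.4]
finger_gap: 0.2
gripper_force: 0.0
```

jog_arm(
  motion=[
    [[38,14,0],[0,0,0]],
    [[38,14,0],[0,0,0]],
    [[38,14,0],[0,0,0]],
    [[38,14,0],[0,0,0]],
    [[38,14,0],[0,0,0]],
    [[38,14,0],[0,0,0]],
    [[38,14,0],[0,0,0]],
    [[38,14,0],[0,0,0]],
    [[38,14,0],[0,0,0]],
    [[38,14,0],[0,0,0]],
    [[38,14,0],[0,0,0]],
    [[38,14,0],[0,0,0]],
  ],
)

```text
time: 2.5
tool_pos: [489.1, 95.2, 230.7]
tool_rot: [[0.086, 0.996, -0.001], [0.996, -0.086, -0.0], [-0.0, -0.001, -1.0]]
contact_force: [0.5, -0.2, -0.0]
finger_gap: 0.1
gripper_force: 0.0
```

Run:
```python
from h import *
a,d,p=grab('wrist','4.png'); s=robot.sense(); print(s['tool_pos'],np.array(p['world_from_camera']).round(3))
np.savez('w.npz',a=a,d=d,T=p['world_from_camera'])
```

```text
[491.09078464 100.31636162 229.90891501] [[ 9.96000e-01  8.10000e-02  2.70000e-02  4.96321e+02]
 [-8.50000e-02  9.50000e-01  2.99000e-01  1.71678e+02]
 [-1.00000e-03 -3.01000e-01  9.54000e-01  3.74269e+02]
 [ 0.00000e+00  0.00000e+00  0.00000e+00  1.00000e+00]]
```

View pics/4.png

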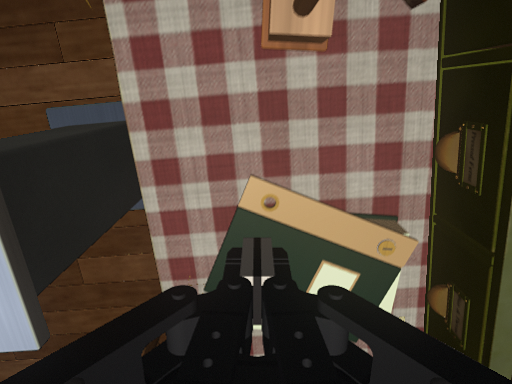

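The wrist view shows the cover's free hole at (270,202), the post dome at (387,247), and the block at the top at (300,20).

Run:
```python
from h import *
p=camera_params('wrist'); z=np.load('w.npz'); hsv=cv2.cvtColor(z['a'],cv2.COLOR_RGB2HSV)
pc=onz(p,(387,247),55)[0]; h=onz(p,(270,202),52)[0]
v=pc-h; print(pc,h,np.linalg.norm(v[:2]),np.degrees(np.arctan2(v[1],v[0])))
print('corner near',onz(p,(251,177),52),'far',onz(p,(417,239),52))
```

```text
[627.132536     3.74281373  55.        ] [502.70051971  65.122622    52.        ] 138.7472794034142 -26.256195668540183
corner near [[484.98952429  93.94478743  52.        ]] far [[660.908776     9.22259659  52.        ]]
```

jog_arm(
  motion=[
    [[13,0,0],[0,0,0]],
    [[12,0,20],[0,0,0]],
    [[0,0,40],[0,0,0]],
    [[0,0,40],[0,0,0]],
    [[0,0,40],[0,0,0]],
    [[0,0,30],[0,0,0]],
    [[0,0,20],[0,0,0]],
    [[0,0,0],[0,0,0]],
    [[0,0,0],[0,0,0]],
  ],
)

```text
time: 3.45
tool_pos: [490.6, 117.8, 41.4]
tool_rot: [[0.087, 0.996, -0.001], [0.996, -0.087, -0.0], [-0.0, -0.001, -1.0]]
contact_force: [0.2, 0.3, 0.5]
finger_gap: -0.0
gripper_force: 0.0
```

Run:
```python
from h import *
a,d,p=grab('wrist'); a,d,p=grab('wrist','5.png'); s=robot.sense(); print(s['tool_pos'],s['contact_force'])
np.savez('w.npz',a=a,d=d)
```

```text
[492.4744551  118.23744799  43.25802849] [-0.02956415  0.1910601  -0.21386004]
```

View pics/5.png

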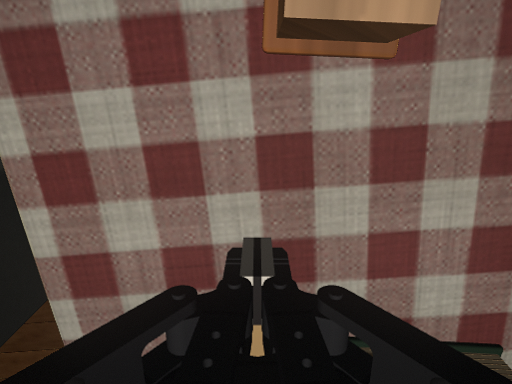

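jog_arm(
  motion=[
    [[-10,0,0],[0,0,0]],
    [[-8,0,0],[0,0,0]],
    [[-5,0,0],[0,0,0]],
    [[-5,0,0],[0,0,0]],
    [[-5,0,0],[0,0,0]],
    [[-5,0,0],[0,0,0]],
    [[-5,0,0],[0,0,0]],
    [[-5,0,0],[0,0,0]],
    [[-5,0,0],[0,0,0]],
    [[0,0,0],[0,0,0]],
  ],
)

```text
time: 4.55
tool_pos: [486.5, 64.9, 41.2]
tool_rot: [[0.087, 0.996, -0.0], [0.996, -0.087, -0.0], [-0.0, -0.0, -1.0]]
contact_force: [-0.8, 0.8, -0.1]
finger_gap: -0.2
gripper_force: 0.2
```

Run:
```python
from h import *
s=robot.sense(); print(s['tool_pos'],s['contact_force'])
a,d,p=grab('top');b,e,q=grab('scene')
A=cv2.resize(a[130:240,205:315],(400,400),interpolation=cv2.INTER_CUBIC)
B=cv2.resize(b[160:260,215:315],(400,400),interpolation=cv2.INTER_CUBIC)
cv2.imwrite('pics/6.png',np.hstack([A,B])[:,:,::-1])
```

```text
[486.51851413  64.87040153  41.24040556] [-0.75461761  0.84419721 -0.05996361]
```

View pics/6.png

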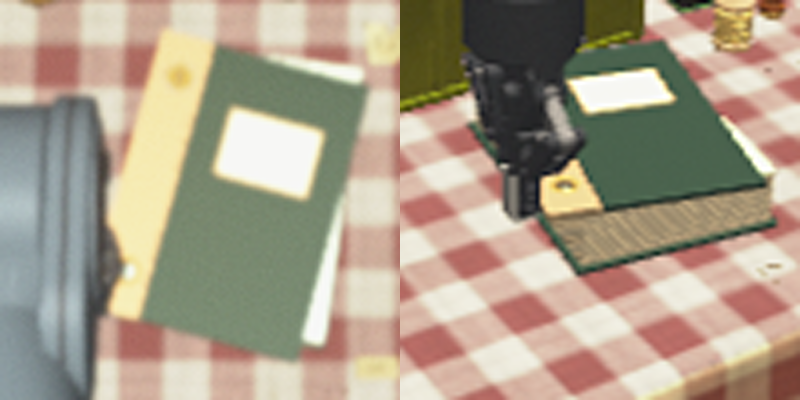

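Left crop: post at (179,76), hole at (128,270). The right crop shows the finger against the edge. Now I'll measure the cover's yaw and the leaves' edge by colour.

```bash
cat >> h.py <<'E'
def fityaw(P):
    l=cv2.fitLine(P[:,:2].astype(np.float32),cv2.DIST_HUBER,0,.01,.01).ravel()
    return (np.degrees(np.arctan2(l[1],l[0]))+90)%180-90,l
def cover(a,p,r0=155,r1=195):
    hsv=cv2.cvtColor(a,cv2.COLOR_RGB2HSV)
    f=a.astype(float); B=f[...,2]; 
    # linen (yellow, R>>B) to green boundary: R-G zero crossing, subpixel, per row
    D=f[...,0]-f[...,1]; pts=[]
    for v in range(r0,r1):
        w=D[v,205:300]
        k=[u for u in range(5,90) if w[u]>-3>=w[u+1] and w[u+1:u+8].mean()<-10 and w[u-4:u].mean()>2]
        if k: u=k[0]; pts.append((205+u+(w[u]+3)/(w[u]-w[u+1]),v))
    return onz(p,pts,52)
def leaves(a,p,r0=150,r1=222):
    m=cv2.inRange(a,(228,228,220),(255,255,255)); return m
E
python3 - <<'E'
from h import *
p=camera_params('top')
a0=np.load('t.npz')['a']; a1=grab('top')[0]; np.savez('t1.npz',a=a1)
for a in(a0,a1):
    P=cover(a,p); print(len(P),fityaw(P)[0],fityaw(P)[1][2:])
# leaves right edge in a0: brightness fall from leaf to tablecloth
f=a0.astype(float).min(2); pts=[]
for v in range(160,215):
    w=f[v,285:312]; print(w.astype(int)[::1].tolist()) if v in(170,190,205) else 0
E
```

```text
40 -27.063679 [561.1652      2.5807123]
40 -15.781883 [569.85376   -12.1862135]
[129, 115, 111, 108, 107, 105, 109, 105, 105, 111, 107, 106, 105, 109, 109, 108, 112, 129, 144, 150, 148, 153, 153, 157, 158, 157, 152]
[112, 111, 114, 111, 114, 124, 161, 223, 244, 246, 245, 245, 244, 227, 180, 170, 189, 199, 196, 197, 197, 199, 200, 199, 201, 198, 196]
[240, 246, 246, 246, 246, 245, 246, 245, 246, 246, 244, 226, 175, 152, 160, 177, 198, 203, 199, 197, 193, 195, 199, 197, 198, 197, 196]
```

Run:
```python
from h import *
p=camera_params('top'); a0=np.load('t.npz')['a']; f=a0.astype(float).min(2)
pts=[]
for v in range(182,222):
    w=f[v]; 
    k=[u for u in range(285,310) if w[u]>=215>w[u+1] and w[u-2:u].mean()>235]
    if k: u=k[0]; pts.append((u+(w[u]-215)/(w[u]-w[u+1]),v))
R=onz(p,pts,45); print(len(R),fityaw(R))
t=[]
for u in range(270,303):
    w=f[:,u]; k=[v for v in range(138,152) if w[v]<215<=w[v+1] and w[v+2:v+4].mean()>235]
    if k: v=k[0]; t.append((u,v+(215-w[v])/(w[v+1]-w[v])))
Tp=onz(p,t,45); print(len(Tp),fityaw(Tp))
```

```text
40 (np.float32(-8.932808), array([ 9.8787111e-01, -1.5527612e-01,  4.9441895e+02, -1.1287512e+02],
      dtype=float32))
30 (np.float32(80.759766), array([ 1.6057442e-01,  9.8702371e-01,  6.3453680e+02, -9.9770241e+01],
      dtype=float32))
```

Album yaw is -9.0° and the cover is at -15.8°, so about 17 mm remain at the finger.

jog_arm(
  motion=[
    [[-4,0,0],[0,0,0]],
    [[-4,0,0],[0,0,0]],
    [[-3,0,0],[0,0,0]],
    [[-3,0,0],[0,0,0]],
    [[-2,0,0],[0,0,0]],
    [[0,0,0],[0,0,0]],
    [[0,0,0],[0,0,0]],
    [[0,0,0],[0,0,0]],
  ],
)

```text
time: 5.5
tool_pos: [485.1, 49.8, 41.3]
tool_rot: [[0.086, 0.996, -0.0], [0.996, -0.086, 0.0], [0.0, -0.0, -1.0]]
contact_force: [-0.7, 0.9, 0.1]
finger_gap: -0.1
gripper_force: 0.6
```

Run:
```python
from h import *
p=camera_params('top'); a=grab('top','a.png')[0]; s=robot.sense(); print(s['tool_pos'],s['contact_force'])
P=cover(a,p); print(len(P),fityaw(P))
```

```text
[485.09719551  49.79253678  41.27572102] [-0.11114105  0.88128235 -0.33740311]
40 (np.float32(-9.799431), array([ 9.85409558e-01, -1.70199737e-01,  5.59363220e+02, -1.53757925e+01],
      dtype=float32))
```

jog_arm(
  motion=[
    [[-1,0,0],[0,0,0]],
    [[-1,0,0],[0,0,0]],
    [[0,0,0],[0,0,0]],
    [[0,0,0],[0,0,0]],
  ],
)

```text
time: 5.95
tool_pos: [484.8, 47.8, 41.2]
tool_rot: [[0.086, 0.996, -0.0], [0.996, -0.086, 0.0], [0.0, -0.0, -1.0]]
contact_force: [-0.8, 3.1, -0.0]
finger_gap: 0.2
gripper_force: 1.1
```

jog_arm(
  motion=[
    [[-1,0,0],[0,0,0]],
    [[-1,0,0],[0,0,0]],
    [[0,0,0],[0,0,0]],
    [[0,0,0],[0,0,0]],
  ],
)

```text
time: 6.35
tool_pos: [484.6, 45.9, 41.2]
tool_rot: [[0.086, 0.996, -0.0], [0.996, -0.086, 0.0], [0.0, -0.0, -1.0]]
contact_force: [-1.6, 3.1, 0.4]
finger_gap: 0.2
gripper_force: 1.6
```

Run:
```python
from h import *
p=camera_params('top'); a=grab('top')[0]
P=cover(a,p); print(len(P),fityaw(P))
```

```text
40 (np.float32(-8.648094), array([ 9.8863053e-01, -1.5036529e-01,  5.6346552e+02, -1.7595753e+01],
      dtype=float32))
```

jog_arm(
  motion=[
    [[0,0,0],[0,0,0]],
    [[10,0,0],[0,0,0]],
    [[20,0,0],[0,0,0]],
    [[10,0,-10],[0,0,0]],
    [[0,0,-40],[0,0,0]],
    [[0,0,-40],[0,0,0]],
    [[0,0,-40],[0,0,0]],
    [[0,0,-30],[0,0,0]],
    [[0,0,-20],[0,0,0]],
    [[0,0,0],[0,0,0]],
    [[0,0,0],[0,0,0]],
    [[0,0,0],[0,0,0]],
  ],
  fingers=0,
)

```text
time: 7.6
tool_pos: [487.7, 85.4, 219.9]
tool_rot: [[0.086, 0.996, -0.002], [0.996, -0.086, -0.001], [-0.001, -0.002, -1.0]]
contact_force: [0.1, -0.0, 0.0]
finger_gap: 0.2
gripper_force: 0.0
```

Run:
```python
from h import *
grab('wrist');grab('wrist')
s=robot.sense(); a,d,p=grab('wrist','7.png'); print(s['time'],s['tool_pos'],camera_params('wrist')['world_from_camera'][:3,3]);np.savez('w.npz',a=a,d=d)
a,d,p=grab('top','b.png')
P=cover(a,p); print(len(P),fityaw(P)); np.savez('t2.npz',a=a)
```

```text
7.7 [487.36774177  85.40813924 219.49615958] [494.98268624 161.91667453 363.10714541]
40 (np.float32(-10.804039), array([ 9.8227406e-01, -1.8745057e-01,  5.6194189e+02, -1.5071287e+01],
      dtype=float32))
```

View pics/7.png

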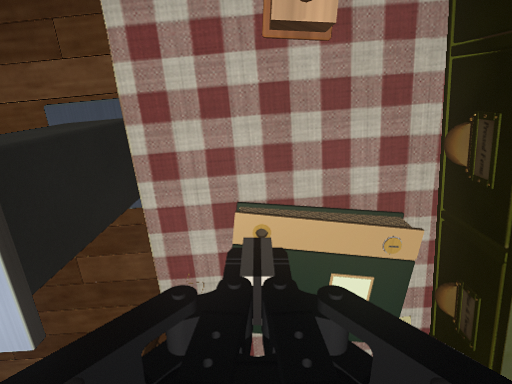

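The cover sprang back to -10.8°, which fits an album yaw of about -8.9°. In the wrist view the hole is at (262,232) and the post at (393,245).

Run:
```python
from h import *
p=camera_params('wrist'); a=np.load('w.npz')['a']
g=a[222:243,250:275].astype(int).sum(2); 
pc=onz(p,(393,245),55)[0]; h=onz(p,(262,232.5),52)[0]; v=pc-h
print('wrist',pc,h,np.linalg.norm(v[:2]),np.degrees(np.arctan2(v[1],v[0])))
p=camera_params('top'); a=np.load('t2.npz')['a']
C=cv2.resize(a[140:215,225:270],(360,600),interpolation=cv2.INTER_CUBIC)
W=cv2.resize(np.load('w.npz')['a'][212:252,236:284],(420,350),interpolation=cv2.INTER_CUBIC)
o=np.zeros((600,790,3),np.uint8);o[:,:360]=C;o[:350,370:]=W
cv2.imwrite('pics/8.png',o[:,:,::-1])
```

```text
wrist [624.78581896  -5.55861616  55.        ] [487.32506111  19.20415775  52.        ] 139.67338658430307 -10.211982603905044
```

View pics/8.png

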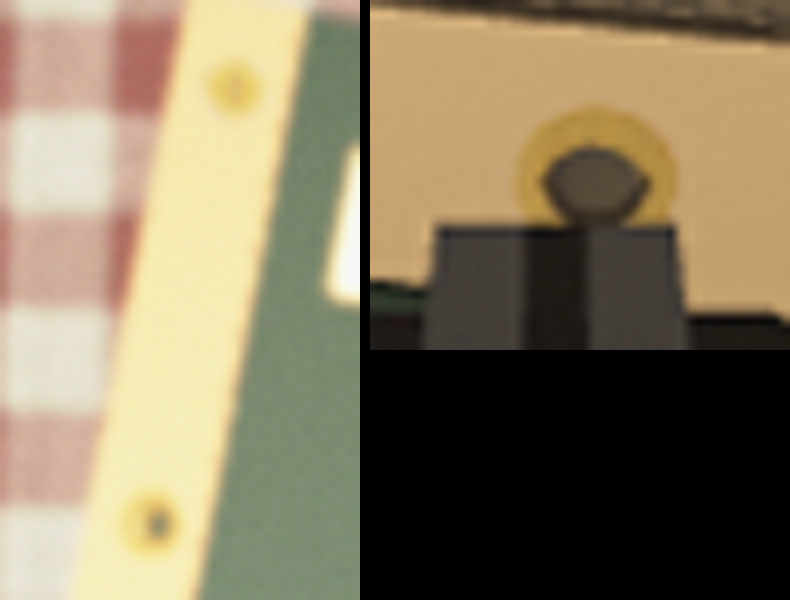

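jog_arm(
  motion=[
    [[17,5,-5],[0,0,0]],
    [[34,11,-5],[0,0,0]],
    [[34,11,-5],[0,0,0]],
    [[34,10,-5],[0,0,0]],
    [[15,5,0],[0,0,0]],
    [[0,0,0],[0,0,0]],
    [[0,0,0],[0,0,0]],
    [[0,0,0],[0,0,0]],
    [[0,0,0],[0,0,0]],
  ],
  fingers=1,
)

```text
time: 8.7
tool_pos: [541.4, 214.3, 241.3]
tool_rot: [[0.087, 0.996, -0.0], [0.996, -0.087, -0.0], [-0.0, -0.0, -1.0]]
contact_force: [-0.4, 0.1, -0.4]
finger_gap: 85.5
gripper_force: 0.0
```

Run:
```python
from h import *
s=robot.sense(); a,d,p=grab('wrist','9.png'); print(s['time'],s['tool_pos']);np.savez('w.npz',a=a,d=d)
```

```text
8.7 [541.35369866 214.34583908 241.33372798]
```

View pics/9.png

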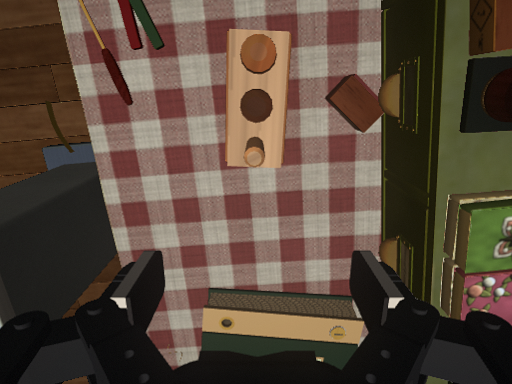

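The drift's bulb is at (257,106), the awl at (258,54) and the creaser at (254,157). The block runs from (229,29) to (281,167).

Run:
```python
from h import *
p=camera_params('wrist'); z=np.load('w.npz'); a=z['a']
m=np.zeros(a.shape[:2],np.uint8); m[85:128,236:280]=(a[85:128,236:280].max(2)<95)
n,l,st,c=cv2.connectedComponentsWithStats(m); i=1+st[1:,4].argmax(); print(st[i],c[i],z['d'][106,257])
P=cloud(p,z['d']); print(P[100:112:4,257])
print(onz(p,c[i],130))
b=onz(p,[(229,29),(291,32),(281,167),(227,165)],55);print(b, b.mean(0))
for i,j in((0,3),(1,2)):
    v=b[i]-b[j];print(np.degrees(np.arctan2(v[1],v[0])),np.linalg.norm(v))
```

```text
[241  89  31  33 825] [255.99515152 104.94181818] 235.82668
[[548.10310336 284.72086396 139.46040467]
 [547.85692462 281.88237492 139.22368174]
 [547.60902076 279.02392875 139.10656335]]
[[546.99893457 280.91547397 130.        ]]
[[527.46852094 348.15261723  55.        ]
 [584.75625147 340.62898894  55.        ]
 [567.19870339 212.90751998  55.        ]
 [510.87942601 219.94975893  55.        ]] [547.57572545 280.40972127  55.        ]
82.62705261613328 129.27169430227926
82.17275235716328 128.92261682222173
```

jog_arm(
  motion=[
    [[20,0,0],[0,0,0]],
    [[26,0,0],[0,0,0]],
    [[21,0,0],[0,0,0]],
    [[0,0,20],[0,0,0]],
    [[0,0,35],[0,0,0]],
    [[0,0,40],[0,0,0]],
    [[0,0,35],[0,0,0]],
    [[0,0,25],[0,0,0]],
    [[0,0,13],[0,0,0]],
    [[0,0,0],[0,0,0]],
    [[0,0,0],[0,0,0]],
  ],
  fingers=1,
)

```text
time: 9.85
tool_pos: [548.1, 282.1, 74.6]
tool_rot: [[0.086, 0.996, 0.002], [0.996, -0.086, 0.001], [0.001, 0.002, -1.0]]
contact_force: [0.1, 0.3, 0.5]
finger_gap: 85.3
gripper_force: 0.0
```

jog_arm(
  motion=[
    [[0,0,0],[0,0,0]],
    [[0,0,0],[0,0,0]],
    [[0,0,0],[0,0,0]],
    [[0,0,0],[0,0,0]],
    [[0,0,0],[0,0,0]],
    [[0,0,0],[0,0,0]],
    [[0,0,0],[0,0,0]],
    [[0,0,0],[0,0,0]],
    [[0,0,0],[0,0,0]],
  ],
  fingers=0,
)

```text
time: 10.75
tool_pos: [547.8, 282.4, 74.0]
tool_rot: [[0.086, 0.996, 0.001], [0.996, -0.086, 0.0], [0.001, 0.001, -1.0]]
contact_force: [0.4, -0.0, 4.3]
finger_gap: 21.1
gripper_force: 58.5
```

jog_arm(
  motion=[
    [[0,0,-10],[0,0,0]],
    [[0,0,-20],[0,0,0]],
    [[0,0,-30],[0,0,0]],
    [[0,0,-35],[0,0,0]],
    [[0,0,-25],[0,0,0]],
    [[0,0,-10],[0,0,0]],
    [[0,0,0],[0,0,0]],
    [[-10,-2,0],[0,0,0]],
    [[-20,-3,0],[0,0,0]],
    [[-30,-4,0],[0,0,0]],
    [[-35,-5,0],[0,0,0]],
    [[-35,-5,0],[0,0,0]],
  ],
)

```text
time: 11.95
tool_pos: [515.1, 152.4, 200.2]
tool_rot: [[0.085, 0.996, -0.005], [0.996, -0.085, -0.001], [-0.002, -0.005, -1.0]]
contact_force: [0.7, 0.1, -0.9]
finger_gap: 21.2
gripper_force: 58.8
```

jog_arm(
  motion=[
    [[-35,-5,0],[0,0,0]],
    [[-35,-5,0],[0,0,0]],
    [[-35,-5,0],[0,0,0]],
    [[-20,-3,0],[0,0,0]],
    [[-10,-2,0],[0,0,0]],
    [[0,0,15],[0,0,0]],
    [[0,0,20],[0,0,0]],
    [[0,0,15],[0,0,0]],
    [[0,0,0],[0,0,0]],
    [[0,0,0],[0,0,0]],
    [[0,0,0],[0,0,0]],
    [[0,0,0],[0,0,0]],
  ],
)

```text
time: 13.15
tool_pos: [486.5, 21.6, 154.5]
tool_rot: [[0.086, 0.996, 0.002], [0.996, -0.086, -0.0], [-0.0, 0.002, -1.0]]
contact_force: [0.4, 0.0, -0.7]
finger_gap: 20.9
gripper_force: 58.8
```

Run:
```python
from h import *
s=robot.sense(); a,d,p=grab('wrist'); print(s['time'],s['tool_pos'],s['contact_force']);b,e,q=grab('scene');np.savez('w.npz',a=a,d=d,b=b)
A=cv2.resize(a[130:330,190:325],(405,600),interpolation=cv2.INTER_CUBIC)
B=cv2.resize(b[130:230,210:276],(390,600),interpolation=cv2.INTER_CUBIC)
cv2.imwrite('pics/10.png',np.hstack([A,B])[:,:,::-1])
```

```text
13.15 [486.54853114  21.56009332 154.47231677] [ 0.35879247  0.03538677 -0.66277395]
```

View pics/10.png

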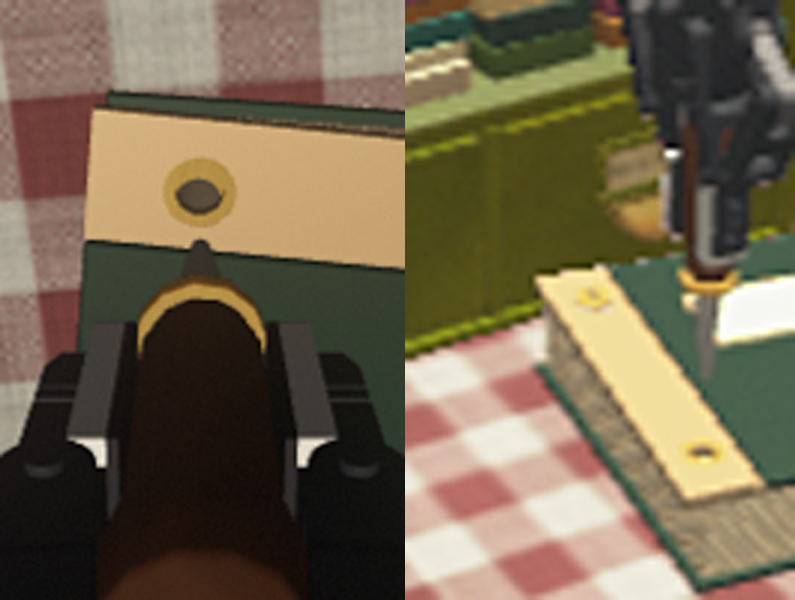

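Left crop (3x): the eyelet centre is at (200,191) and the drift tip's end at (200,240). Right crop: the tip is at (708,378) and the eyelet at (705,452). The drift hangs straight.

Run:
```python
from h import *
p=camera_params('wrist');q=camera_params('scene'); print(p['world_from_camera'][:3,3],p['fx'])
w=lambda x,y:(190+(x+.5)/3-.5,130+(y+.5)/3-.5)
s=lambda x,y:(210+(x-405+.5)/5.909-.5,130+(y+.5)/6-.5)
print('W hole',onz(p,w(200,191),52),'tip(+y edge)',onz(p,w(200,240),90.5))
print('S hole',onz(q,s(704,453),52),'tip end',onz(q,s(708,378),90.5),'post',onz(q,s(594,297),55))
```

```text
[493.275507    97.99400861 297.83171797] 321.10763924202024
W hole [[486.5204021   19.98916777  52.        ]] tip(+y edge) [[486.56857276  20.44377059  90.5       ]]
S hole [[485.93380794  19.70496081  52.        ]] tip end [[485.09572606  19.36127522  90.5       ]] post [[622.30270456  -5.26182133  55.        ]]
```

Tip is at about (486.7,18.4), cover hole at about (486.3,19.9) and album hole at about (485.4,15.2). I'll nudge to the midpoint of the overlap, then go down.

jog_arm(
  motion=[
    [[-1,-0.7,0],[0,0,0]],
    [[0,0,10],[0,0,0]],
    [[0,0,15],[0,0,0]],
    [[0,0,8],[0,0,0]],
    [[0,0,3],[0,0,0]],
    [[0,0,3],[0,0,0]],
    [[0,0,3],[0,0,0]],
    [[0,0,3],[0,0,0]],
    [[0,0,0],[0,0,0]],
    [[0,0,0],[0,0,0]],
  ],
)

```text
time: 14.25
tool_pos: [485.1, 20.6, 108.5]
tool_rot: [[0.086, 0.996, 0.0], [0.996, -0.086, -0.0], [0.0, 0.0, -1.0]]
contact_force: [-0.5, 0.2, -1.0]
finger_gap: 21.0
gripper_force: 58.8
```

Tip is at about z 45 with no contact. I'll continue gently.

jog_arm(
  motion=[
    [[0,0,2],[0,0,0]],
    [[0,0,2],[0,0,0]],
    [[0,0,2],[0,0,0]],
    [[0,0,2],[0,0,0]],
    [[0,0,0],[0,0,0]],
    [[0,0,0],[0,0,0]],
  ],
)

```text
time: 14.85
tool_pos: [484.9, 20.6, 100.2]
tool_rot: [[0.086, 0.996, -0.0], [0.996, -0.086, 0.0], [-0.0, -0.0, -1.0]]
contact_force: [-0.4, -0.7, -0.8]
finger_gap: 20.7
gripper_force: 58.8
```

jog_arm(
  motion=[
    [[-1,0,1],[0,0,0]],
    [[-0.5,0,2],[0,0,0]],
    [[-0.5,0,2],[0,0,0]],
    [[0,0,2],[0,0,0]],
    [[0,0,0],[0,0,0]],
    [[0,0,0],[0,0,0]],
  ],
)

```text
time: 15.45
tool_pos: [484.9, 18.7, 93.3]
tool_rot: [[0.086, 0.996, 0.0], [0.996, -0.086, 0.0], [0.0, 0.0, -1.0]]
contact_force: [-0.1, 0.9, 0.2]
finger_gap: 21.0
gripper_force: 58.8
```

jog_arm(
  motion=[
    [[0,0,2],[0,0,0]],
    [[0,0,2],[0,0,0]],
    [[0,0,2],[0,0,0]],
    [[0,0,0],[0,0,0]],
    [[0,0,0],[0,0,0]],
  ],
)

```text
time: 15.95
tool_pos: [485.0, 18.6, 87.3]
tool_rot: [[0.086, 0.996, 0.0], [0.996, -0.086, 0.0], [0.0, 0.0, -1.0]]
contact_force: [0.7, 0.6, -0.3]
finger_gap: 21.1
gripper_force: 58.8
```

jog_arm(
  motion=[
    [[0,0,2],[0,0,0]],
    [[0,0,2],[0,0,0]],
    [[0,0,1],[0,0,0]],
    [[0,0,0],[0,0,0]],
    [[0,0,0],[0,0,0]],
  ],
)

```text
time: 16.45
tool_pos: [485.1, 18.6, 82.5]
tool_rot: [[0.086, 0.996, 0.001], [0.996, -0.086, 0.0], [0.0, 0.001, -1.0]]
contact_force: [2.5, 1.8, 0.5]
finger_gap: 20.9
gripper_force: 58.9
```

jog_arm(
  motion=[
    [[0,0.7,0],[0,0,0]],
    [[0,0,2],[0,0,0]],
    [[0,0,1.5],[0,0,0]],
    [[0,0,1.5],[0,0,0]],
    [[0,0,0],[0,0,0]],
    [[0,0,0],[0,0,0]],
  ],
)

```text
time: 17.05
tool_pos: [485.5, 18.3, 77.2]
tool_rot: [[0.086, 0.996, -0.0], [0.996, -0.086, -0.0], [-0.0, 0.0, -1.0]]
contact_force: [1.1, 0.1, -0.4]
finger_gap: 20.9
gripper_force: 58.8
```

jog_arm(
  motion=[
    [[0,0,2],[0,0,0]],
    [[0,0,1.5],[0,0,0]],
    [[0,0,1],[0,0,0]],
    [[0,0,1],[0,0,0]],
    [[0,0,0],[0,0,0]],
    [[0,0,0],[0,0,0]],
  ],
)

```text
time: 17.65
tool_pos: [485.6, 18.1, 71.8]
tool_rot: [[0.086, 0.996, 0.0], [0.996, -0.086, -0.001], [-0.001, 0.0, -1.0]]
contact_force: [1.1, -1.4, 1.1]
finger_gap: 20.8
gripper_force: 59.0
```

jog_arm(
  motion=[
    [[0,0,0.5],[0,0,0]],
    [[0,0,0.5],[0,0,0]],
    [[0,0,0.5],[0,0,0]],
    [[0,0,0],[0,0,0]],
    [[0,0,0],[0,0,0]],
  ],
)

```text
time: 18.15
tool_pos: [485.6, 18.2, 70.4]
tool_rot: [[0.086, 0.996, 0.0], [0.996, -0.086, -0.001], [-0.001, 0.0, -1.0]]
contact_force: [1.7, -3.0, 1.9]
finger_gap: 20.7
gripper_force: 59.0
```

jog_arm(
  motion=[
    [[-0.5,0.2,0],[0,0,0]],
    [[0,0,0.5],[0,0,0]],
    [[0,0,0.5],[0,0,0]],
    [[0,0,0],[0,0,0]],
    [[0,0,0],[0,0,0]],
  ],
)

```text
time: 18.65
tool_pos: [485.6, 18.1, 69.2]
tool_rot: [[0.086, 0.996, -0.0], [0.996, -0.086, 0.0], [0.0, -0.0, -1.0]]
contact_force: [0.9, -2.2, 2.2]
finger_gap: 20.7
gripper_force: 59.0
```

jog_arm(
  motion=[
    [[0,0,0.5],[0,0,0]],
    [[0,0,0.5],[0,0,0]],
    [[0,0,0],[0,0,0]],
    [[0,0,0],[0,0,0]],
  ],
)

```text
time: 19.05
tool_pos: [485.7, 18.0, 68.7]
tool_rot: [[0.086, 0.996, 0.0], [0.996, -0.086, 0.0], [0.0, 0.0, -1.0]]
contact_force: [-0.5, -1.3, 5.4]
finger_gap: 21.1
gripper_force: 59.2
```

Seated: Fz is rising while z stays put. Now I'll release.

jog_arm(
  motion=[
    [[0,0,0],[0,0,0]],
    [[0,0,0],[0,0,0]],
    [[0,0,0],[0,0,0]],
    [[0,0,0],[0,0,0]],
    [[0,0,0],[0,0,0]],
    [[0,0,0],[0,0,0]],
    [[0,0,0],[0,0,0]],
    [[0,0,0],[0,0,0]],
  ],
  fingers=1,
)

```text
time: 19.85
tool_pos: [485.7, 18.0, 68.3]
tool_rot: [[0.086, 0.996, 0.0], [0.996, -0.086, 0.0], [0.0, 0.0, -1.0]]
contact_force: [0.2, 0.2, -0.9]
finger_gap: 85.6
gripper_force: 0.0
```

jog_arm(
  motion=[
    [[0,0,-10],[0,0,0]],
    [[0,0,-20],[0,0,0]],
    [[0,0,-35],[0,0,0]],
    [[0,0,-35],[0,0,0]],
    [[0,0,-30],[0,0,0]],
    [[0,0,-20],[0,0,0]],
    [[-30,0,0],[0,0,0]],
    [[-30,0,0],[0,0,0]],
    [[-20,0,0],[0,0,0]],
    [[0,0,0],[0,0,0]],
    [[0,0,0],[0,0,0]],
    [[0,0,0],[0,0,0]],
  ],
)

```text
time: 21.05
tool_pos: [478.9, -61.1, 218.7]
tool_rot: [[0.085, 0.996, 0.0], [0.996, -0.085, 0.0], [0.0, 0.0, -1.0]]
contact_force: [-0.4, -0.2, -0.9]
finger_gap: 85.2
gripper_force: 0.0
```

Run:
```python
from h import *
print(robot.sense()['tool_pos'])
a,d,p=grab('wrist','c.png'); P=cloud(p,d)
m=(P[...,2]>60)&(P[...,2]<150)&(np.hypot(P[...,0]-486,P[...,1]-15)<30)
Q=P[m]; print(len(Q),Q[:,2].max() if len(Q) else 0)
for lo,hi in((65,85),(85,107),(118,150)):
    k=Q[(Q[:,2]>lo)&(Q[:,2]<hi)]
    if len(k): print(lo,len(k),k.mean(0),k.min(0),k.max(0))
t=grab('top')[0]; C=cover(t,camera_params('top'),155,190); print(len(C),fityaw(C))
```

```text
[478.8751942  -61.07973422 218.70069778]
1021 137.9499012623505
118 1021 [484.80011484  16.91017529 132.64465871] [472.63265065   4.32509718 119.20837477] [496.80171     28.8580248  137.94990126]
34 (np.float32(-12.121368), array([ 9.7770500e-01, -2.0998326e-01,  5.6600873e+02, -1.6562416e+01],
      dtype=float32))
```

Run:
```python
from h import *
p=camera_params('top'); t=grab('top')[0]
for r in((152,172),(155,180),(165,190)):
    C=cover(t,p,*r); y,l=fityaw(C); n=np.array([-l[1],l[0]]); print(r,y,np.round((C[:,:2]-l[2:])@n,1))
a,d,p=grab('wrist'); P=cloud(p,d)
q=[onz(p,(u,v),0) for u,v in((0,0),)]
f=a.astype(int)
lin=((f[...,0]-f[...,2]>40)&(abs(P[...,2]-52)<4)).astype(np.uint8)
grn=((f[...,1]-f[...,0]>8)&(abs(P[...,2]-52)<4)).astype(np.uint8)
print(lin.sum(),grn.sum())
pts=[]
for u in range(512):
    vl=np.where(lin[:,u])[0]; vg=np.where(grn[:,u])[0]
    if len(vl)>8 and len(vg)>8 and 0<=vg.min()-vl.max()<=4: pts.append((u,(vl.max()+vg.min())/2))
print(len(pts)); R=onz(p,pts,52); y,l=fityaw(R); n=np.array([-l[1],l[0]]); r=(R[:,:2]-l[2:])@n
print(y,l,np.percentile(r,[0,10,50,90,100]),R[:,0].min(),R[:,0].max())
k=abs(r)<1; print(fityaw(R[k])[0])
s=robot.sense(); m=(P[...,2]>134)&(np.hypot(P[...,0]-486,P[...,1]-15)<30); print(np.median(P[m],0)); m=(abs(P[...,0]-540)<30)&(abs(P[...,1]-20)<25)&lin.astype(bool); print(np.median(P[m][:,2]))
```

```text
(152, 172) -10.238289 [ 0.   0.2  0.6 -0.  -0.1  0.4 -0.3  0.   0.3  0.  -0.2 -0.3 -0.4  0.2
 -0.2 -0.1 -0.2  0.   0.   0.2]
(155, 180) -11.78495 [ 0.4  0.2  0.6 -0.1  0.1  0.4  0.  -0.3 -0.4 -0.6 -0.2 -0.6 -0.6 -0.7
 -0.6 -0.6 -0.5 -0.6  0.4  0.1 -0.   0.   0.3  0.6  0.3]
(165, 190) -13.081451 [ 0.5  0.  -0.1 -0.2 -0.2 -0.3 -0.2 -0.4  0.5  0.2  0.  -0.   0.2  0.5
  0.1 -0.2 -0.3  0.   0.2 -0.3 -0.2  0.3  0.2 -0.1 -0.3]
9022 18146
128
-9.392036 [ 9.8659486e-01 -1.6318880e-01  5.4454016e+02 -1.0601383e+01] [-0.83883877 -0.24930669  0.01033066  0.24427822  0.54850746] 454.8941573721425 647.0771455170006
-9.392036
[485.85941069  15.50920186 361.96512273]
52.961123618984345
```

```bash
python3 -c "
from h import *
print(hand_in())"
```

```text
the job is handed in; nothing more can be done
None
```

The job is handed in after about 21 s of robot time; no verdict came back. The cover is back over the leaves and measures within about 0.01 rad of in line. The drift stands let go in both eyelets, its collar on the cover to about 1 mm as measured, and I didn't knowingly touch the other tools, mug, spool or stamp, though I didn't re-measure them.

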